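Wind up a musical jewellery box and shut it

TASK

Wind the musical jewellery box fully: turn its key clockwise, a part turn at a time with fresh grips, until it comes up against its stop and will turn no further. Then bring the lid down under control, without slamming it, until it is fully shut, and let go. Leave the loose things around the box where they lie.

Things in the scene. Friction and masses are not known exactly. Their poses are not given: they have to be found in the camera images.
- musicbox: Open dark wooden jewellery box standing fast on the bench (it does not move): 170 mm along its x axis (front to back), 200 mm along y, rim 80 mm above the bench, walls 8 mm. Origin at the centre of its underside on the bench; x points to the back, where the lid is hinged; z up. Inside is a lined deck 40 mm above the bench with ring rolls (up to 57 mm high) in the strip y = 50 to 92 mm. The key stands on the deck at x = 0, y = -22 mm.
- key_grip (a point): Centre of the wings of the upright brass winding key, on its turning axis, 80 mm above the bench (level with the rim). The two-winged key is 62 mm across the wings (along this point's y), 31 mm high (64.5 to 95.5 mm above the bench) and 8 mm thick (along this point's x); the wings' flat middle, 26 mm wide, is the place to grip. The nearest box wall inside is 70 mm from the axis. z up; the point turns with the key.
- key (a joint): How far the key is wound, rad: 0 is run down, 18.85 (three turns) is the stop, fully wound, where the wings lie along the long sides (y axis) of the box. It grows as the key is turned clockwise seen from above. At the start it is partly wound, 0.87 to 1.25 turns short of the stop. The sprung key needs 0.07 to 0.09 N m to wind; a click holds it wherever it is let go.
- lid (a joint): Lid angle, rad: 0 fully shut, 2.05 fully open; it starts standing open at 1.8 to 2.0. Stiff hinge: the lid (about 0.3 kg) stays at whatever angle it is left and must be pushed all the way down (about 1 to 4 N at its free edge).
- lid_hinge (a point): Middle of the lid's hinge line, at the top of the back wall (x = 85 mm in the box's frame), 80 mm above the bench; the hinge line runs along this point's y, x points to the back of the box.
- lid_top_edge (a point): Middle of the lid's free edge, on its outer (top) face. The lid is a 42 mm deep hollow cover, 170 mm from hinge to free edge and 200 mm wide; in this point's frame x points from the free edge to the hinge along the flat outer face and z out of that face. Shut, the outer face is level, 122 mm above the bench.
- ring_tray: Bystander: low wooden ring tray, 70 x 150 x 24 mm with rings standing in it, in front of the box. Origin under its centre.
- ring_clamp: Bystander: wooden ring clamp with wedge, lying, 145 x 28 x 23 mm. Origin under its middle.
- mandrel: Bystander: tapered steel ring stick with a square wooden handle, lying, 295 mm long, 26 mm high. Origin under its middle.
- pliers: Bystander: flat-nose pliers, lying, 165 x 55 x 13 mm. Origin under its middle.
- hammer: Bystander: hammer, lying, 240 mm long.
- flux_jar: Bystander: squat jar with a white cap, 60 mm across, 75 mm high. Origin under its centre.
- polish_bar: Bystander: block of polishing compound, 120 x 42 x 40 mm. Origin under its centre.

How it is judged:
On the way:
1. The key is wound to its stop (to within a tenth of a turn) while the lid still stands open (value of joint key above 18.22 rad and value of joint lid above 1 rad), for 0.2 s.
At the end, for the whole second after the job is handed in: The key stands within 0.63 rad (a tenth of a turn) of its fully wound stop and the lid is shut to within 0.04 rad (7 mm at its free edge) and at rest (value of joint key above 18.22 rad and value of joint lid below 0.04 rad and velocity of joint lid between -0.05 and 0.05 rad/s); the robot touches nothing.
It fails at once if The lid is slammed (it comes down on the box, over the last 0.25 rad, faster than 2 rad/s) (value of joint lid below 0.25 rad and velocity of joint lid below -2 rad/s).
It fails at once if A loose bystander is shifted by more than 30 mm (distance of any of ring_tray, ring_clamp, mandrel, pliers, hammer, flux_jar, polish_bar from where it was at the start of the episode above 0.03 m).
It also fails if it takes over 72 s, if anything falls off the work surface, if the arm or the gripper's body presses on something with over 40 N, if the wrist force passes 120 N, or if a joint passes its speed limit or range.

ROBOT

A 6-joint arm with a two-finger parallel gripper is mounted at the origin on the work surface. World frame = base frame: x ahead of the robot, y to its left, z up, the work surface at z = 0. Lengths are in m, angles in rad, forces in N, time in s.
With the tool pointing down it reaches from about 0.325 to 0.9 m from the base axis. Payload 6.1 kg.
Tool frame: the origin (TCP) lies midway between the tips of the shut fingers; the grasp point (between the pads) lies 19 mm behind it; z points along the fingers, y is the line along which they close (so a half turn about z gives the same grasp; the last joint's range is limited). The gripper opens to 85 mm and grips with 20 to 120 N. Pads are 22 mm wide; open, the fingers measure 114 mm over their backs; the gripper's body (76 mm by 85 mm) begins 54 mm behind the grasp point. The pads swing forward as they close: fully open they stand 13 mm farther back than shut.
Start: joints at [1.081, 0.22, 1.526, -0, 1.395, -0.126], TCP at [0.222, 0.584, 0.231] pointing down, gripper open.
Joint ranges: [-2.98, 2.98], [-0.91, 2.08], [0.09, 2.57], [-1.24, 4.39], [0.2, 2.65], [-2.68, 2.68]. Speed limits (rad/s): [2.57, 2.57, 3.01, 3.14, 3.14, 3.14].

INTERFACE

Orientations are given as [roll, pitch, yaw] about the fixed x, y, z axes, in that order (R = Rz(yaw) Ry(pitch) Rx(roll)).
In Python, from plant import movep, move_l, set_joints, gripper_to, hold, inverse_kinematics, observe, get_image, get_calibration, Unreachable, job_done gives the robot as it stands. Calls block until the motion is done:
- movep(position, orientation): joint-space move of the TCP to a pose.
- move_l(position, feed=0.15, rotation=None, max_force=None): straight line of the TCP; rotation=None keeps the orientation; feed is the mean speed in m/s. With max_force (N) it stops when the force on the tool has changed by that much, and returns True; else False.
- set_joints(angles): joint-space move.
- gripper_to(opening, f_grip=None): finger opening in m; f_grip is the grip in N (None keeps the last); returns when the fingers have stopped.
- hold(seconds).
- inverse_kinematics(position, orientation): joint angles nearest the present ones, or None.
- observe(): the state.
- get_image(name): name is "side" or "top"; returns (picture, depth): 480x640x3 uint8, red, green, blue; 480x640 float32, m along the optical axis (not along the pixel's ray), 0 where there is no reading.
- get_calibration(name): a dict with "intrinsics" (3x3 intrinsics, pixels), "world_from_camera" (4x4, takes a point from camera to world coordinates). Camera axes: x right, y down, z forward; pixel columns grow to the right and rows downward; lengths in m; the calibration is good to about 2 mm. A picture is of the moment at which its call begins. get_calibration takes no time and is no camera call.
A pose or a line that the arm cannot do raises Unreachable and nothing moves.
- job_done(): hands the job in; it is judged then, once.
The state is a dict: "time_s": time; "q": joint angles; "joint_velocities": joint speeds; "joint_torque": joint torques, N m; "eef_pos": TCP position; "tcp_rot": TCP orientation; "ft_force": force on the tool from outside, world axes, zero at the start; "torque": the same for the moment, N m; "opening": finger opening in m; "grasp_force": force on a finger pad.
Only numpy, scipy, OpenCV 4.12 (cv2) and the standard library are available. Lean on these libraries where they do the work, as an engineer would, in place of code of your own. Each camera call takes 0.05 s, during which the arm holds its last target. There are 200 camera calls.

## Working session

There is one attempt and no reset: what is moved stays moved. The work goes in short steps, each a Python script; the robot and the scene stay as the last script left them, time stands still between calls to the robot, and variables do not carry over. Pictures are saved under pics/ and viewed, at most 10 in all, crops included, and the job is handed in when it is done.

```bash
ls; mkdir -p pics
python3 - <<'E'
from plant import *
import cv2,numpy as np
for n in("top","side"):
    im,d=get_image(n); cv2.imwrite(f"pics/{n}0.png",im[:,:,::-1]); np.save(f"pics/{n}0.npy",d)
    c=get_calibration(n); print(n,np.round(c["intrinsics"],1).tolist(),np.round(c["world_from_camera"],3).tolist())
print(observe())
E
```

```text
pics
top [[523.2, 0.0, 318.5], [0.0, 523.2, 235.4], [0.0, 0.0, 1.0]] [[-0.018, -0.98, 0.196, 0.243], [-1.0, 0.022, 0.019, 0.023], [-0.023, -0.196, -0.98, 1.369], [0.0, 0.0, 0.0, 1.0]]
side [[446.5, 0.0, 326.3], [0.0, 446.5, 238.4], [0.0, 0.0, 1.0]] [[0.071, 0.797, -0.599, 1.288], [0.997, -0.06, 0.038, -0.008], [-0.005, -0.6, -0.8, 1.119], [0.0, 0.0, 0.0, 1.0]]
{'time_s': 0.1, 'q': array([ 1.08087203e+00,  2.21161635e-01,  1.52750556e+00, -1.54566161e-05,
        1.39466705e+00, -1.26078865e-01]), 'joint_velocities': array([ 0.00077749, -0.00271726, -0.00198726,  0.00158505,  0.0004361 ,
       -0.00183592]), 'joint_torque': array([ 1.13081762e-03, -4.98244965e+01, -3.90547335e+01, -1.32363307e-04,
        5.62909278e-03,  6.36575933e-06]), 'eef_pos': array([0.22215966, 0.58360705, 0.23029502]), 'tcp_rot': array([-3.13986297e+00, -2.03904402e-04,  2.77774977e+00]), 'ft_force': array([-0.09204224,  0.53343569,  0.26057254]), 'torque': array([0.05624592, 0.03608066, 0.02438406]), 'grasp_force': 0.0, 'opening': 0.08504321578353521}
```

View pics/top0.png

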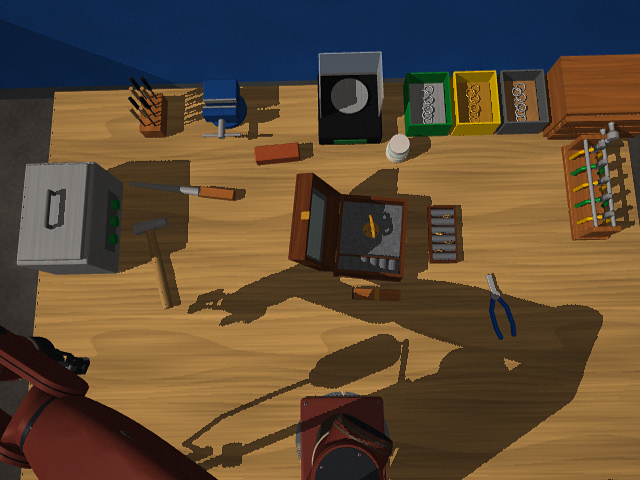

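View pics/side0.png

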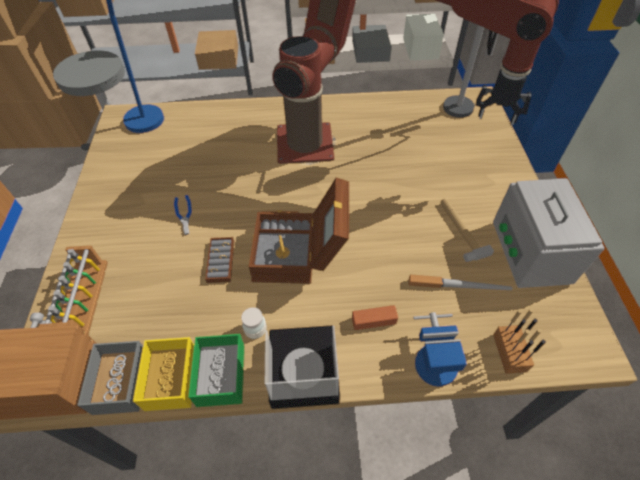

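The top view shows the open box at about (370,237). Its hinge side is to the left (world +y) and the ring rolls face the robot. The key is at (372,226). Next I'll enlarge a crop.

Run:
```python
import cv2
a=cv2.imread("pics/top0.png")[165:290,280:420]; b=cv2.imread("pics/side0.png")[170:290,240:360]
a=cv2.resize(a,(0,0),fx=4,fy=4,interpolation=2)
cv2.imwrite("pics/c_top.png",a)
cv2.imwrite("pics/c_side.png",cv2.resize(b,(0,0),fx=5,fy=5,interpolation=2))
```

```text
(no output)
```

View pics/c_top.png

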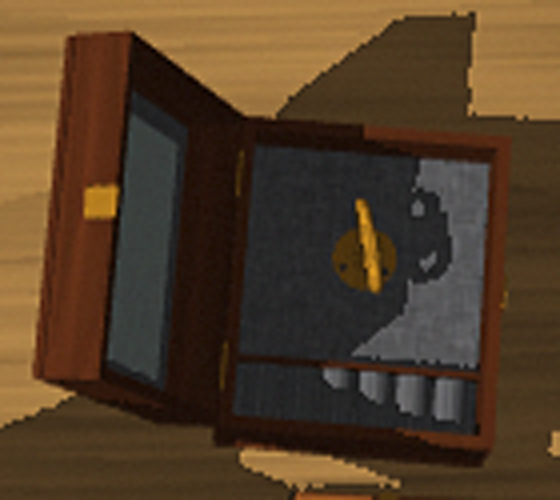

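View pics/c_side.png

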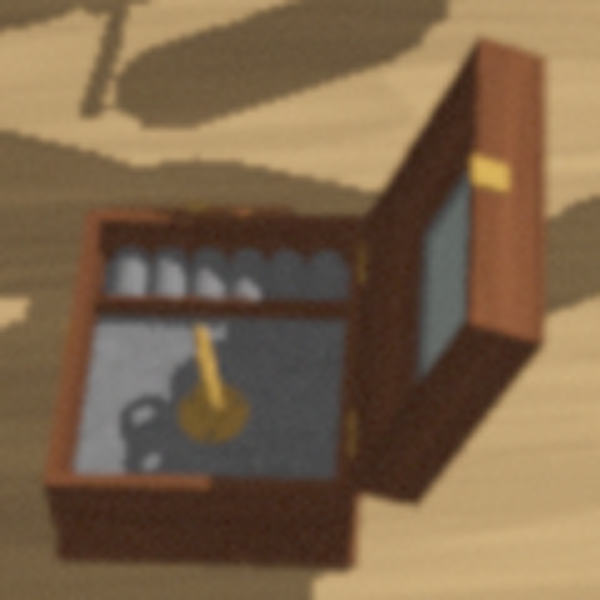

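The top crop shows the rim corners at about (512,138), (495,443), (248,120) and (215,432), and the key wing ends at (360,203) and (377,290). The free-edge face of the lid is bounded by (68,36), (133,33), (103,385) and (35,378).

```bash
cat > h.py <<'E'
from plant import *
import numpy as np
def ray(n,u,v,z=None,d=None):
    c=get_calibration(n);K=c["intrinsics"];T=c["world_from_camera"]
    r=np.linalg.inv(K)@[u,v,1]
    if d is None:
        w=T[:3,:3]@r; d=(z-T[2,3])/w[2]
    return T[:3,:3]@(r*d)+T[:3,3]
E
python3 - <<'E'
from h import *
t=lambda p:(280+p[0]/4,165+p[1]/4)
s=lambda p:(240+p[0]/5,170+p[1]/5)
D={"top":np.load("pics/top0.npy"),"side":np.load("pics/side0.npy")}
for n,f,P in(("top",t,[("ff",512,138),("fn",495,443),("bf",248,120),("bn",215,432)]),("side",s,[("ff",50,484),("fn",92,212),("bf",356,486)])):
    for l,*p in P: print(n,l,ray(n,*f(p),z=.08).round(4))
for n,f,P in(("top",t,[("k1",362,210),("k2",376,284),("km",369,245)]),("side",s,[("k1",202,335),("k2",217,400)])):
    for l,*p in P:
        u,v=f(p);print(n,l,ray(n,u,v,z=.08).round(4),ray(n,u,v,z=.09).round(4),ray(n,u,v,d=D[n][int(round(v)),int(round(u))]).round(4))
def dp(n,f,p):
    u,v=f(p);return ray(n,u,v,d=D[n][int(v),int(u)])
for p in[(72,42),(125,42),(98,375),(42,370),(80,200),(114,200)]: print("lid",p,dp("top",t,p).round(4))
for p in[(484,48),(535,65),(480,318),(535,330)]: print("lid s",p,dp("side",s,p).round(4))
for p in[(420,200),(470,230)]: print("lid in?",p,dp("side",s,p).round(4))
E
```

```text
top ff [ 0.5891 -0.1807  0.08  ]
top fn [ 0.3953 -0.1603  0.08  ]
top bf [ 0.605  -0.0137  0.08  ]
top bn [0.4056 0.0119 0.08  ]
side ff [ 0.5926 -0.1762  0.08  ]
side fn [ 0.3958 -0.1568  0.08  ]
side bf [ 0.6066 -0.0066  0.08  ]
top k1 [ 0.5445 -0.084   0.08  ] [ 0.5421 -0.0832  0.09  ] [ 0.5414 -0.083   0.093 ]
top k2 [ 0.4967 -0.091   0.08  ] [ 0.4947 -0.0901  0.09  ] [ 0.4949 -0.0902  0.0892]
top km [ 0.5218 -0.0876  0.08  ] [ 0.5196 -0.0867  0.09  ] [ 0.5193 -0.0866  0.0915]
side k1 [ 0.4949 -0.0909  0.08  ] [ 0.5025 -0.0901  0.09  ] [ 0.5088 -0.0894  0.0982]
side k2 [ 0.5421 -0.0828  0.08  ] [ 0.5493 -0.082   0.09  ] [ 0.5471 -0.0823  0.0869]
lid (72, 42) [0.6147 0.0899 0.2191]
lid (125, 42) [0.6085 0.0589 0.236 ]
lid (98, 375) [0.4187 0.0765 0.2355]
lid (42, 370) [0.4245 0.1083 0.2208]
lid (80, 200) [0.5191 0.0857 0.2289]
lid (114, 200) [0.5165 0.0663 0.2376]
lid s (484, 48) [0.428  0.0778 0.2361]
lid s (535, 65) [0.4306 0.1061 0.2232]
lid s (480, 318) [0.6128 0.0601 0.2347]
lid s (535, 330) [0.6117 0.0882 0.2205]
lid in? (420, 200) [0.4234 0.0418 0.1059]
lid in? (470, 230) [0.5541 0.0599 0.2329]
```

The box centre is about (0.500, -0.084) with yaw about 84°. The key axis is at about (0.521, -0.087), which matches the given offset, and the wings lie at +9°. That leaves about 375° to wind, so two grips of the wrist's range are enough. I'll go above the key and descend.

Run:
```python
from h import *
import cv2
def st(l): o=observe(); print(l,round(o["time_s"],1),o["eef_pos"].round(4),o["q"].round(3),"F",o["ft_force"].round(1),"M",o["torque"].round(2),o["opening"].round(4),round(float(o["grasp_force"]),1))
p=observe()["eef_pos"]
move_l([p[0],p[1],.36],feed=.25)
yaw=np.radians(189)
movep([.521,-.087,.36],[np.pi,0,yaw]); st("above")
move_l([.521,-.087,.14],feed=.2); st("mid")
im,_=get_image("side"); cv2.imwrite("pics/s1.png",cv2.resize(im[170:290,240:360,::-1],(0,0),fx=5,fy=5,interpolation=2))
```

```text
Traceback (most recent call last):
AttributeError: 'float' object has no attribute 'round'
```

```bash
cat >> h.py <<'E'
def st(l): o=observe(); print(l,round(o["time_s"],1),o["eef_pos"].round(4),o["tcp_rot"].round(3),o["q"].round(3),"F",o["ft_force"].round(1),"M",o["torque"].round(2),round(float(o["opening"]),4),round(float(o["grasp_force"]),1)); return o
E
python3 - <<'E'
from h import *
import cv2
st("above")
move_l([.521,-.087,.14],feed=.2); st("mid")
im,_=get_image("side"); cv2.imwrite("pics/s1.png",cv2.resize(im[150:290,240:360,::-1],(0,0),fx=4,fy=4,interpolation=2))
E
```

```text
above 3.4 [ 0.5211 -0.0864  0.36  ] [ 3.141  0.    -2.984] [-0.314 -0.066  1.592  0.     1.615 -2.042] F [-0.1  0.  -1.4] M [-0.02 -0.01  0.01] 0.0856 0.0
mid 4.6 [ 0.5219 -0.0872  0.1413] [-3.141e+00  2.000e-03 -2.984e+00] [-0.315  0.074  1.865  0.     1.2   -2.043] F [ 0.5  0.8 -0. ] M [0.05 0.   0.04] 0.0859 0.0
```

View pics/s1.png

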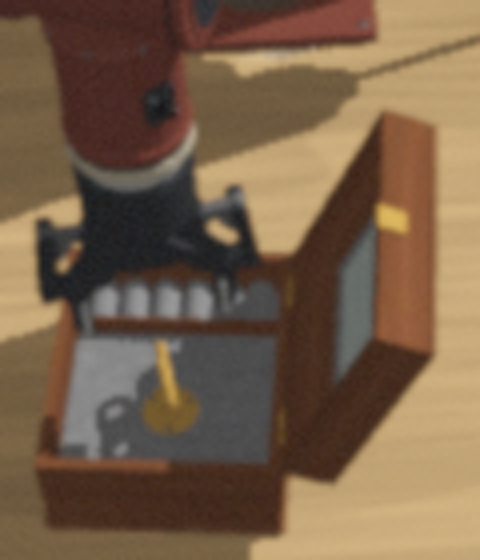

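The gripper is centred over the key with its fingers across the wings and clear of the walls and lid. Now I'll descend, grip and start turning.

Run:
```python
from h import *
print(move_l([.521,-.087,.062],feed=.1,max_force=8)); st("down")
gripper_to(0.0,f_grip=40); st("grip")
q=observe()["q"]
for k in range(4):
    q[5]+=np.radians(15); set_joints(q); st(k)
```

```text
False
down 5.6 [ 0.5216 -0.0872  0.0626] [-3.141e+00  1.000e-03 -2.985e+00] [-0.315  0.182  1.913  0.     1.046 -2.043] F [-0.2  0.4  0.9] M [0.02 0.01 0.04] 0.0851 0.0
grip 6.3 [ 0.521  -0.0868  0.0623] [ 3.141  0.    -2.984] [-0.315  0.182  1.913  0.     1.046 -2.043] F [-1.6  2.2  3.9] M [ 0.34  0.27 -0.03] 0.0137 39.0
0 6.6 [ 0.5211 -0.0865  0.0623] [ 3.141 -0.     3.041] [-3.140e-01  1.820e-01  1.913e+00  1.000e-03  1.046e+00 -1.785e+00] F [-0.9  2.4  3.5] M [ 0.52  0.13 -0.06] 0.0134 39.1
1 7.0 [ 0.5211 -0.0863  0.0623] [ 3.14  -0.     2.781] [-3.140e-01  1.820e-01  1.913e+00  1.000e-03  1.046e+00 -1.525e+00] F [0.5 5.6 3.4] M [0.91 0.05 0.04] 0.0131 39.2
2 7.3 [ 0.5212 -0.086   0.0623] [ 3.140e+00 -1.000e-03  2.519e+00] [-0.314  0.182  1.913  0.002  1.046 -1.263] F [0.7 6.7 3.3] M [ 1.07 -0.11 -0.04] 0.0131 39.2
3 7.7 [ 0.5214 -0.0858  0.0623] [ 3.140e+00 -1.000e-03  2.257e+00] [-0.314  0.182  1.913  0.002  1.046 -1.001] F [0.7 6.8 3.5] M [ 1.24 -0.23 -0.02] 0.0137 39.1
```

Forces are small, but the opening is 13 mm where I expected 8 mm, so I'll check that the key follows.

Run:
```python
from h import *
import cv2
im,_=get_image("side"); im2,_=get_image("top")
a=cv2.resize(im[170:270,240:320,::-1],(400,500),interpolation=2);b=cv2.resize(im2[185:285,330:410,::-1],(400,500),interpolation=2)
cv2.imwrite("pics/s2.png",np.hstack([a,b]))
```

```text
(no output)
```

View pics/s2.png

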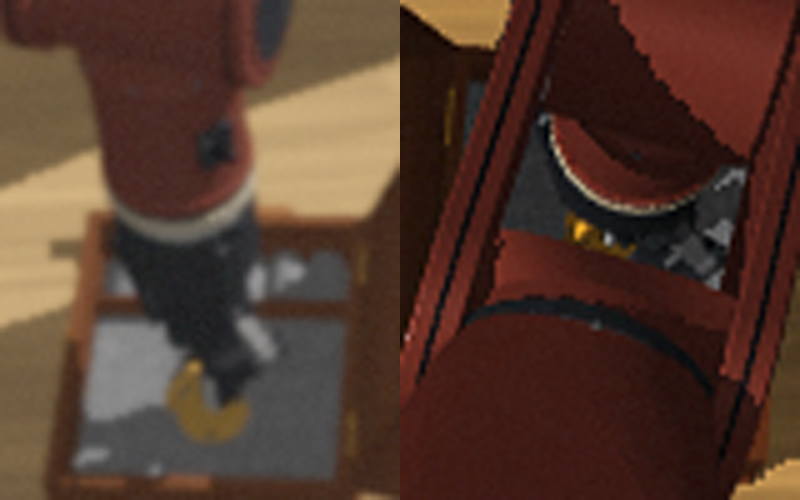

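The left crop shows the key turned with the gripper: its wing is now face-on at (205,400). I'll carry on winding to a yaw of about -60°.

Run:
```python
from h import *
q=observe()["q"]
for k in range(6):
    q[5]=min(q[5]+np.radians(32),2.32); set_joints(q); o=st(k)
    if np.linalg.norm(o["ft_force"])>30 or abs(o["torque"][2])>.8: print("stop");break
```

```text
0 8.4 [ 0.522  -0.0855  0.0624] [ 3.139e+00 -2.000e-03  1.705e+00] [-0.313  0.182  1.913  0.003  1.045 -0.45 ] F [2.  4.3 1.4] M [ 0.8  -0.34  0.  ] 0.0135 39.0
1 9.0 [ 0.5226 -0.0856  0.0624] [ 3.139e+00 -3.000e-03  1.147e+00] [-0.313  0.183  1.912  0.004  1.044  0.109] F [ 3.4  5.  -1.4] M [ 0.81 -0.74 -0.  ] 0.0137 39.0
2 9.6 [ 0.5231 -0.086   0.0625] [ 3.14  -0.005  0.588] [-0.314  0.183  1.912  0.003  1.043  0.667] F [ 5.9  4.1 -2.6] M [ 0.56 -1.1   0.03] 0.0132 39.0
3 10.2 [ 0.5232 -0.0865  0.0625] [-3.141 -0.005  0.03 ] [-0.314  0.183  1.912  0.002  1.042  1.226] F [ 6.6  0.8 -3.7] M [ 0.22 -1.15  0.04] 0.0131 39.0
4 10.8 [ 0.5231 -0.0871  0.0625] [-3.14  -0.004 -0.529] [-3.140e-01  1.830e-01  1.912e+00  1.000e-03  1.042e+00  1.784e+00] F [ 6.1 -1.  -5.4] M [-0.22 -0.97 -0.01] 0.0133 39.0
5 11.3 [ 0.5227 -0.0875  0.0625] [-3.139e+00 -3.000e-03 -1.058e+00] [-0.315  0.183  1.912  0.     1.043  2.313] F [ 3.7 -2.9 -3.3] M [-0.44 -0.72  0.02] 0.0132 39.2
```

Run:
```python
from h import *
import cv2
gripper_to(.085); st("open")
q=observe()["q"]; q[5]-=np.pi; set_joints(q)
move_l([.522,-.0865,.062],rotation=[np.pi,0,np.pi-1.058],feed=.05); st("back")
im,_=get_image("side"); 
cv2.imwrite("pics/s3.png",cv2.resize(im[170:270,240:320,::-1],(480,600),interpolation=2))
```

```text
open 12.0 [ 0.5214 -0.0858  0.0623] [-3.140e+00  1.000e-03 -1.064e+00] [-3.140e-01  1.820e-01  1.913e+00  2.000e-03  1.046e+00  2.320e+00] F [ 0.4  1.  -0.2] M [-0.04  0.01  0.01] 0.0847 0.0
back 14.9 [ 0.5221 -0.0865  0.062 ] [-3.142  0.     2.084] [-0.313  0.185  1.911 -0.     1.046 -0.826] F [ 0.8 -0.2 -0.1] M [0.02 0.03 0.  ] 0.085 0.0
```

View pics/s3.png

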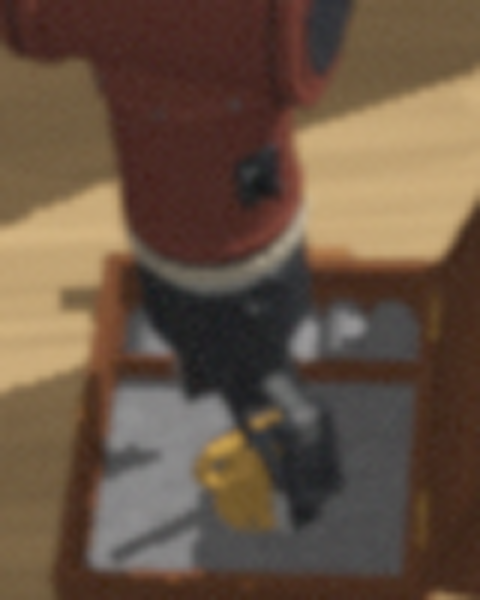

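The key wings at (235,480) stand between the open fingers. I'll grip again and turn to the stop.

Run:
```python
from h import *
gripper_to(0,f_grip=40); st("grip")
q=observe()["q"]
for t in (-.3,.3,.8,1.15): q[5]=t; set_joints(q); st(t)
while q[5]<1.7:
    q[5]+=.05; set_joints(q); hold(.1); o=st(round(q[5],2))
    if abs(o["torque"][2])>.5 or np.linalg.norm(o["ft_force"])>30: print("STOP");break
```

```text
grip 15.7 [ 0.5221 -0.0864  0.0622] [3.141 0.    2.084] [-0.313  0.184  1.911  0.     1.046 -0.826] F [0.4 1.8 1.6] M [ 0.12 -0.03  0.05] 0.0135 39.0
-0.3 16.2 [ 0.5222 -0.0864  0.0622] [ 3.141 -0.     1.56 ] [-0.313  0.184  1.911  0.     1.046 -0.303] F [-0.   0.3  1.1] M [ 0.02 -0.03 -0.03] 0.0134 39.0
0.3 16.9 [ 0.5223 -0.0864  0.0622] [ 3.141 -0.     0.961] [-0.313  0.184  1.911  0.     1.046  0.296] F [ 0.   0.5 -0. ] M [ 0.1  -0.13 -0.01] 0.0132 39.0
0.8 17.4 [ 0.5223 -0.0865  0.0622] [ 3.141e+00 -1.000e-03  4.620e-01] [-0.313  0.184  1.911  0.     1.046  0.796] F [ 0.2 -0.  -0.1] M [ 0.02 -0.23 -0.05] 0.0133 39.0
1.15 17.8 [ 0.5223 -0.0865  0.0622] [ 3.141e+00 -1.000e-03  1.130e-01] [-0.313  0.184  1.911  0.     1.046  1.145] F [ 1.7 -1.1 -0.1] M [-0.05 -0.32 -0.  ] 0.0137 39.0
1.2 18.2 [ 0.5223 -0.0865  0.0622] [ 3.141e+00 -1.000e-03  6.000e-02] [-0.313  0.184  1.911  0.     1.046  1.197] F [ 2.5 -0.3 -0.3] M [-0.1  -0.38  0.08] 0.0135 39.0
1.25 18.5 [ 0.5223 -0.0865  0.0622] [ 3.141e+00 -1.000e-03  9.000e-03] [-0.313  0.184  1.911  0.     1.046  1.248] F [ 1.1 -0.9 -1.2] M [
[... 800 characters left out ...]
9] F [-2.8 -0.4  6.6] M [-0.13  0.67  0.01] 0.0135 40.7
1.55 20.6 [ 0.5205 -0.086   0.0621] [-3.142  0.004 -0.292] [-0.313  0.184  1.912 -0.     1.05   1.549] F [-3.3 -0.5  6.1] M [ 0.03  0.63 -0.03] 0.0136 41.3
1.6 21.0 [ 0.5205 -0.0859  0.0621] [ 3.142  0.004 -0.342] [-0.313  0.184  1.912  0.     1.05   1.599] F [-2.3 -0.1  6.6] M [-0.01  0.66  0.03] 0.0133 41.3
1.65 21.3 [ 0.5205 -0.086   0.0621] [ 3.141  0.004 -0.391] [-0.313  0.184  1.912 -0.     1.05   1.649] F [-3.  -1.   5.7] M [0.11 0.59 0.26] 0.0134 44.4
1.7 21.7 [ 0.5205 -0.0861  0.0621] [ 3.141  0.004 -0.44 ] [-3.130e-01  1.840e-01  1.912e+00 -1.000e-03  1.050e+00  1.698e+00] F [-3.6 -1.8  6.3] M [0.14 0.57 0.79] 0.0136 57.8
STOP
```

The moment rose at yaw of about -0.15 to -0.19, which is where the wings lie along the box (-6°). After that the pads slipped, so the key is on its stop. I'll release, lift clear and look.

Run:
```python
from h import *
import cv2
gripper_to(.085)
p=observe()["eef_pos"]; move_l([p[0],p[1],.36],feed=.25); 
gripper_to(0)
B=np.array([.101,.995]);H=np.array([.5087,.0003])
xy=H+B*.16
movep([*xy,.36],[np.pi,0,np.radians(84.2)]); st("behind")
im,_=get_image("side"); im2,_=get_image("top")
a=cv2.resize(im[170:290,240:360,::-1],(400,400),interpolation=2);b=cv2.resize(im2[165:285,290:410,::-1],(400,400),interpolation=2)
cv2.imwrite("pics/s4.png",np.hstack([a,b]))
```

```text
behind 25.8 [0.525  0.1591 0.36  ] [3.142 0.    1.468] [ 0.151 -0.016  1.544 -0.     1.614  0.254] F [-0.2 -0.7  0. ] M [ 0.01 -0.03 -0.02] -0.0003 0.0
```

View pics/s4.png

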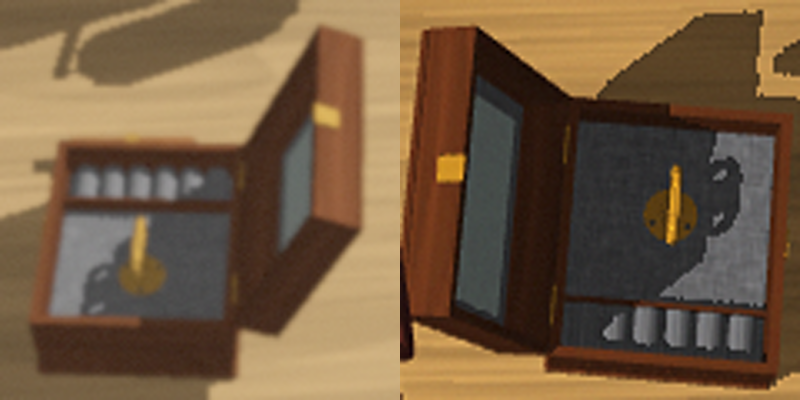

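The key wings, from (677,168) to (671,240), lie along the box's y axis, so the key is at its stop. The lid is untouched. Now I'll push it over from behind along its arc.

```bash
cat >> h.py <<'E'
B=np.array([.101,.995]);H=np.array([.5087,.0003])
def tip(th,lead=0.):
    "TCP for lid angle th; box-back coordinate b and height z"
    R=lambda s,n:(-s*np.cos(th)+n*np.sin(th), .08+s*np.sin(th)+n*np.cos(th))
    if th>np.pi/2: b,z=R(.17,.042); z-=.02
    else: b,z=R(.15,.042)
    b+=.011
    return [*(H+B*b),z]
E
python3 - <<'E'
from h import *
p=tip(1.97); 
move_l([*(H+B*.16),p[2]],feed=.25); st("low")
for th in np.arange(1.97,1.15,-.1):
    move_l(tip(th),feed=.08); o=st(round(th,2))
    if np.linalg.norm(o["ft_force"])>25: print("hi");break
import cv2
im,_=get_image("side"); cv2.imwrite("pics/s5.png",cv2.resize(im[130:290,220:400,::-1],(0,0),fx=3,fy=3,interpolation=2))
E
```

```text
low 26.7 [0.5258 0.1594 0.2018] [ 3.140e+00 -1.000e-03  1.469e+00] [0.151 0.062 1.759 0.    1.319 0.253] F [-0.  -0.2 -0.2] M [ 0.02  0.02 -0.02] 0.0001 0.0
1.97 27.4 [0.5205 0.115  0.2005] [3.141 0.    1.469] [ 0.07   0.024  1.8   -0.     1.317  0.172] F [ 0.5 -0.4 -0.1] M [ 0.   -0.   -0.04] 0.0002 0.1
1.87 27.7 [0.5189 0.1006 0.21  ] [-3.142e+00  1.000e-03  1.469e+00] [ 4.300e-02  6.000e-03  1.800e+00 -1.000e-03  1.335e+00  1.450e-01] F [ 0.4 -0.2 -0.2] M [0.04 0.03 0.04] 0.0003 0.0
1.77 28.1 [0.5173 0.0852 0.2184] [3.142e+00 1.000e-03 1.469e+00] [ 1.300e-02 -1.100e-02  1.802e+00 -1.000e-03  1.351e+00  1.150e-01] F [ 0.   0.1 -1. ] M [-0.01  0.04 -0.02] -0.0002 0.0
1.67 28.5 [0.5157 0.0691 0.225 ] [3.141e+00 1.000e-03 1.469e+00] [-1.800e-02 -2.700e-02  1.804e+00 -1.000e-03  1.364e+00  8.400e-02] F [0.4 0.2 0.1] M [ 0.   -0.03  0.03] -0.0004 0.0
1.57 28.8 [0.514  0.0524 0.2301] [3.142e+00 1.000e-03 1.469e+00] [-5.100e-02 -3.900e-02  1.807e+00 -1.000e-03  1.374e+00  5.100e-02] F [ 1.2  0.6 -1.1] M [-0.   -0.01  0.01] -0.0001 0.0
1.47 29.2 [0.5125 0.0372 0.2335] [3.142e+00 1.000e-03 1.469e+00] [-8.100e-02 -4.900e-02  1.810e+00 -1.000e-03  1.381e+00  2.200e-02] F [ 0.2 -0.6  0.3] M [-0.    0.02 -0.04] 0.0004 0.0
1.37 29.5 [0.5109 0.0218 0.2354] [-3.142e+00  1.000e-03  1.469e+00] [-1.110e-01 -5.600e-02  1.813e+00 -1.000e-03  1.385e+00 -9.000e-03] F [-0.2  1.2  0.8] M [0.02 0.07 0.01] 0.0003 0.0
1.27 29.9 [0.5093 0.0063 0.2357] [-3.142e+00  1.000e-03  1.469e+00] [-1.420e-01 -6.200e-02  1.818e+00 -1.000e-03  1.386e+00 -4.000e-02] F [ 0.1  0.3 -0.2] M [0.   0.06 0.07] -0.0004 0.0
1.17 30.2 [ 0.5077 -0.0092  0.2344] [-3.141e+00  1.000e-03  1.469e+00] [-1.730e-01 -6.500e-02  1.823e+00 -1.000e-03  1.383e+00 -7.100e-02] F [ 0.2 -1.1 -0.3] M [ 0.01 -0.03  0.  ] 0.0 0.0
```

View pics/s5.png

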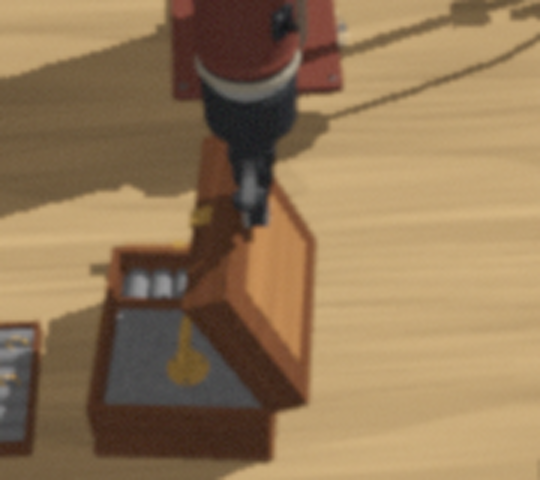

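The lid, with its top face at (285,270), follows the finger past vertical. I'll continue down to shut.

Run:
```python
from h import *
import cv2
for th in np.arange(1.07,.05,-.1):
    move_l(tip(th),feed=.08); o=st(round(th,2))
    if np.linalg.norm(o["ft_force"])>25: print("hi");break
p=tip(0.); p[2]=.113
print(move_l(p,feed=.03,max_force=12)); st("press")
hold(.3); st("held")
p=observe()["eef_pos"]; move_l([p[0],p[1],.3],feed=.15); st("up")
im,d=get_image("side"); cv2.imwrite("pics/s6.png",cv2.resize(im[150:290,220:380,::-1],(0,0),fx=3,fy=3,interpolation=2)); np.save("pics/s6.npy",d)
```

```text
1.07 30.6 [ 0.5061 -0.0245  0.2316] [-3.141  0.     1.469] [-0.204 -0.065  1.829 -0.     1.378 -0.101] F [-0.2  0.4 -0.2] M [-0.01 -0.01 -0.02] -0.0 0.0
0.97 30.9 [ 0.5046 -0.0394  0.2272] [-3.141  0.     1.469] [-0.234 -0.063  1.835 -0.     1.37  -0.131] F [ 0.9 -0.  -0.1] M [ 0.02 -0.02  0.05] 0.0001 0.0
0.87 31.3 [ 0.503  -0.0537  0.2214] [-3.141  0.     1.469] [-0.262 -0.059  1.843 -0.     1.359 -0.16 ] F [-0.   0.4 -1.5] M [-0.04 -0.01 -0.03] -0.0002 0.0
0.77 31.6 [ 0.5016 -0.0674  0.2141] [-3.141  0.     1.469] [-0.289 -0.053  1.85  -0.     1.345 -0.187] F [0.4 0.3 0.1] M [-0.04  0.02  0.05] -0.0003 0.0
0.67 32.0 [ 0.5002 -0.0803  0.2055] [-3.141  0.     1.469] [-0.315 -0.044  1.858 -0.     1.328 -0.213] F [0.3 0.1 0.1] M [-0.04  0.05 -0.02] -0.0001 0.0
0.57 32.3 [ 0.4989 -0.0923  0.1957] [-3.14  -0.     1.469] [-0.338 -0.033  1.867 -0.     1.309 -0.236] F [0.3 0.6 0.1] M [-0.02 -0.03 -0.03] 0.0005 0.0
0.47 32.6 [ 0.4978 -0.1032  0.1847] [-3.14  -0.     1.469] [-0.36  -0.02   1.876 -0.     1.288 -0.258] F [-0.2  0.7  0.1] M [ 0.01 -0.04 -0.  ] 0.0003 0.0
0.37 33.0 [ 0.4967 -0.1
[... 378 characters left out ...]
07] F [-0.6  0.2 -0.6] M [ 0.02 -0.01  0.  ] -0.0002 0.0
0.07 34.0 [ 0.4944 -0.1347  0.1315] [-3.140e+00 -1.000e-03  1.469e+00] [-0.42   0.049  1.912  0.     1.182 -0.318] F [ 0.2 -0.2 -0.7] M [-0.    0.01  0.01] -0.0004 0.0
True
press 34.5 [ 0.4955 -0.137   0.122 ] [3.14e+00 1.00e-03 1.47e+00] [-0.423  0.063  1.917 -0.     1.16  -0.322] F [-2.   2.1  6.7] M [ 0.2   0.31 -0.01] 0.0001 3.5
held 34.8 [ 0.4955 -0.137   0.122 ] [3.14e+00 1.00e-03 1.47e+00] [-0.423  0.063  1.917 -0.     1.16  -0.322] F [-1.4  1.2  5.5] M [0.13 0.19 0.03] -0.0005 3.0
up 36.1 [ 0.495  -0.1368  0.2987] [-3.14 -0.    1.47] [-0.423 -0.085  1.722 -0.     1.506 -0.322] F [-0.2  0.1 -0.5] M [-0.04  0.   -0.03] 0.0003 0.0
```

View pics/s6.png

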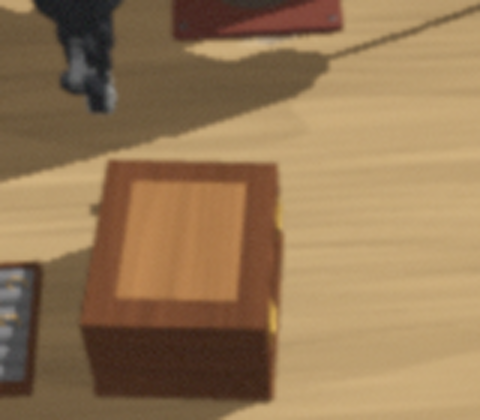

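The lid looks closed, and contact came at z = 0.122, its exact shut height. I'll run a quick check for level from the depth image, then hand in.

Run:
```python
from h import *
d=np.load("pics/s6.npy")
P=[]
for u in range(125,245,6):
    for v in range(185,300,6):
        x,y=220+u/3,150+v/3; P.append(ray("side",x,y,d=d[int(y),int(x)]))
P=np.array(P);b=(P[:,:2]-H)@B
k=np.polyfit(b,P[:,2],1);print("slope",k, "free edge z",np.polyval(k,-.17), "back",np.polyval(k,0))
if abs(k[0])<.035: job_done(); st("done")
```

```text
slope [0.3503896  0.15532489] free edge z 0.0957586616123336 back 0.1553248944580119
```

Run:
```python
from h import *
d=np.load("pics/s6.npy")
P=[]
for u in range(130,240,4):
    for v in range(190,295,4):
        x,y=int(220+u/3),int(150+v/3)
        if d[y,x]>0: P.append(ray("side",x,y,d=d[y,x]))
P=np.array(P);print(np.percentile(P[:,2],[1,10,50,90,99]))
P=P[abs(P[:,2]-np.median(P[:,2]))<.02];b=(P[:,:2]-H)@B
k=np.polyfit(b,P[:,2],1);print("slope",k,len(P),"free",np.polyval(k,-.17),"back",np.polyval(k,0))
if abs(k[0])<.035: job_done(); st("done")
```

```text
[0.11912867 0.12118984 0.12368195 0.12631928 0.1280836 ]
slope [-0.0002738   0.12368895] 751 free 0.12373549986188007 back 0.12368895304057104
the job is handed in; nothing more can be done
the job is handed in; nothing more can be done
```

The key is wound to its stop and the lid is shut level at 122–124 mm with the arm clear. The job was handed in at about 36 s, inside the 72 s limit; no verdict came back, and I made no final check of the loose things, though I saw no contact with them.

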